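# Tip two sample crates over and send the stamped one to dispatch

### The job

One of the two empty slatted crates has a stamp (a ring with a bar across it) on its underside. Tip each crate over, away from you, onto its back, so that its underside faces you, and leave it lying like that; then push the stamped one, still lying on its back, away from you until all of it is beyond the tape line, and leave the other crate on your side of the line. Only push with the fingers: do not pinch or lift the crates, and leave the bottle, the beaker and the tape roll alone.

Things in the scene. Friction and masses are not known exactly. Their poses are not given: they have to be found in the camera images.
- crate_stamped: open, empty slatted crate of white plastic, 60 mm deep (x), 110 wide (y), 95 high (z), about 0.3 kg, standing; turned up to 0.25 rad, left or right. Origin: centre of underside; z up, x away from the robot. Under it, unseen till tipped, a black ring 46 mm across with a 90 mm bar through it. The reading names the stamped crate, but both are to be tipped
- crate_plain: the other crate, same size, look and axes, nothing on its underside. Pushed away at its near face close under the rim, either crate tips over its far lower edge and past about 35 degrees falls by itself onto its far wall; then z points away from the robot, x down, and the underside is an upright face 60 mm high towards the robot
- crate_stamped_mid (a point): centre of the stamped crate, half-way up (47.5 mm above its underside)
- crate_plain_mid (a point): centre of the other crate, half-way up (47.5 mm above its underside)
- crate_stamped_foot_l (a point): left end of the stamped crate's far lower edge, about which it tips (at x +30, y +55, z 0 mm in its frame); once it lies on its back this is the left bench corner of the underside, the part nearest the robot
- crate_stamped_foot_r (a point): right end of the same edge (x +30, y -55, z 0 mm)
- line: the dispatch line: flat strip of pale paper tape on the bench, 20 mm wide (x) and 800 mm long (y), running left to right beyond the crates; nothing to bump against. Origin: its centre; x points across it, away from the robot. At least 95 mm of clear bench lies beyond it before the chamber
- drop_bottle: small white bottle with a cap, 34 mm across, 82 mm high, standing between the crates; origin at the centre of its underside; leave alone
- beaker: clear beaker, 52 mm across, 70 mm high, standing to the left; origin at the centre of its underside; leave alone
- tape_roll: roll of tape lying flat on the right, 66 mm across, 19 mm high; origin at the centre of its underside; leave alone

How it is judged (in metres and radians):
On the way, in this order (a step that is already met when the one before it is completed fails the run):
1. one crate lies on its back, underside towards the robot (angle between any of crate_stamped, crate_plain's own x axis and vertical above 2.9 rad), for 0.2 s.
2. both crates lie on their backs (angle between each of crate_stamped, crate_plain's own x axis and vertical above 2.9 rad), for 0.2 s.
3. the stamped crate, lying on its back, is wholly beyond the line (angle between crate_stamped's own x axis and vertical above 2.9 rad and x of each of crate_stamped_foot_l, crate_stamped_foot_r in the frame of line above 0 m), for 0.2 s.
At the end, for the whole second after the job is handed in: Both crates lie at rest on the bench on their backs (far wall down, within about 14 degrees, undersides towards the robot); both near lower corners of the stamped crate are beyond the middle of the tape, and the centre of the other crate is at least 20 mm on the robot's side of it (all of step 3 and angle between crate_plain's own x axis and vertical above 2.9 rad and x of crate_plain_mid in the frame of line below -0.02 m and height (world z) of each of crate_stamped_mid, crate_plain_mid below 0.036 m and linear speed of each of crate_stamped, crate_plain below 0.02 m/s); the robot touches nothing.
It fails at once if a crate is lifted off the bench (height (world z) of any of crate_stamped_mid, crate_plain_mid above 0.075 m).
It fails at once if the bottle, beaker or tape roll is moved more than 25 mm (distance of any of drop_bottle, beaker, tape_roll from where it was at the start of the episode above 0.025 m).
It fails at once if the bottle or beaker is tipped (angle between any of drop_bottle, beaker's own z axis and vertical above 0.4 rad).
It also fails if it takes over 69 s, if anything falls off the work surface, if the arm or the gripper's body presses on something with over 40 N, if the wrist force passes 120 N, or if a joint passes its speed limit or range.

### The arm

A 7-joint arm with a two-finger parallel gripper is mounted at the origin on a cart in front of the work surface, level with it; the furniture and walls round the work are solid. World frame = base frame: x ahead of the robot, y to its left, z up, the work surface at z = 0. Lengths are in mm, angles in rad, forces in N, time in s.
With the tool pointing down it reaches from about 350 to 900 mm from the base axis. Payload 7.2 kg.
Tool frame: the origin (TCP) lies midway between the tips of the shut fingers; the grasp point (between the pads) lies 19 mm behind it; y points along the fingers, x is the direction in which the jaws open and shut, and the axes are right-handed (so a half turn about y gives the same grasp; the last joint's range is limited). The gripper opens to 88 mm and grips with 3 to 60 N. Pads are 20 mm wide; open, the fingers measure 115 mm over their backs; the gripper's body (75 mm by 178 mm) begins 61 mm behind the grasp point.
Start: joints at [-1.196, 0.411, -0.013, 1.596, 0.006, 1.134, -0.082], TCP at [267.804, 564.721, 222.653] pointing down, gripper open.
Joint ranges: [-2.95, 2.95], [-0.29, 1.99], [-1.47, 1.44], [0.14, 2.54], [-1.03, 4.17], [0.13, 1.85], [-2.86, 2.86]. Speed limits (rad/s): [2.39, 2.39, 3.01, 3.01, 3.14, 3.14, 3.14].

### API

Orientations are given as a rotation vector (axis times angle).
In Python, from cell import arm gives the robot as it stands. The module is installed in compiled form; this text tells all that it offers.
- The arm moves only by the tool servo_tool, never from a script. Its arguments are lists of equal length, an entry for each row: "grip": the closure, from -1 (fully open) to 1 (shut); "slide": the shift along the tool's x, y, z scaled (see below), a list of three; "delta_rot": the turn, a rotation vector about the tool's x, y, z scaled (see below), a list of three. A call has 1 to 5 rows; each row shifts and turns the commanded pose from where the row before left it, along the tool's axes as they then stand; what a row does not reach is not made up. The controller multiplies each number of a shift by 0.2 m and each number of a turn by 120 degrees. A row lasts 1/10 s, in which the tool goes at most 50 mm and 8.59 degrees, less where a joint would pass 70% of its speed; a pose out of reach is approached as far as the arm can. A call with a number of a shift or a turn outside -1 to 1 is refused whole. A call with a gripper value outside its range is refused whole. The fingers move at their own pace and stop on an object; "grip_force" is the grip in N (left out, the last holds). Time passes only in rows, so rows that do not move let the fingers close. It gives the time, the measured TCP pose, the force and the opening at its end, in the units of the state.
- arm.read_state(): the state, without advancing time (a new reading comes with each control period).
- arm.snapshot(name): name is "scene" or "top" or "wrist"; returns (picture, depth): 400x640x3 uint8, blue, green, red; 400x640 float32, mm along the optical axis (not along the pixel's ray), 0 where there is no reading.
- arm.camera_model(name): a dict with "intrinsics" (3x3 intrinsics, pixels), "eye" and "orientation" of the camera in the world; the wrist camera has in their place "mount" (4x4, takes a point from camera to tool coordinates, whose origin is the TCP and whose axes are the tool frame's). Camera axes: x right, y down, z forward; pixel columns grow to the right and rows downward; lengths in mm; the calibration is good to about 2 mm. The wrist camera is an equidistant fisheye: a pixel r from the principal point sees the ray r / f radians off the axis. A picture is of the moment at which its call begins: read the wrist's pose just before it. camera_model takes no time and is no camera call.
- arm.job_done(): hands the job in, once; it reports no verdict.
The state is a dict: "clock": time; "joint_positions": joint angles; "joint_vel": joint speeds; "joint_efforts": joint torques, N m; "ee_pos": TCP position; "eef_rot": TCP orientation; "contact_force": force on the tool from outside, world axes, zero at the start; "wrist_torque": the same for the moment, N m; "gripper_width": finger opening in mm.
Only numpy, scipy, OpenCV 4.12 (cv2) and the standard library are available. Lean on these libraries where they do the work, as an engineer would, in place of code of your own. Each camera call takes 0.05 s, during which the arm holds its last target.

## Working session

There is one attempt and no reset: what is moved stays moved. The work goes in short steps, Python scripts to look and compute and a tool call to move; the robot and the scene stay as the last step left them, time stands still between calls to the robot, and variables do not carry over. Pictures are saved under pics/ and viewed, and the job is handed in when it is done.

Besides the shell and the picture viewer there is one more tool, called after ">>>" as name(argument=value, ...) on one line, values as JSON. servo_tool: Moves the arm, as the interface text tells. Its arguments: {"type":"object","properties":{"grip":{"type":"array","items":{"type":"number"}},"slide":{"type":"array","items":{"type":"array","items":{"type":"number"}}},"delta_rot":{"type":"array","items":{"type":"array","items":{"type":"number"}}},"grip_force":{"type":"number"}},"required":["grip","slide","delta_rot"]}

```bash
mkdir -p pics; python3 - <<'E'
from cell import arm
import cv2,numpy as np
s=arm.read_state()
for k,v in s.items(): print(k,np.round(v,3))
for n in ("scene","top"):
    m=arm.camera_model(n); print(n,m)
    p,d=arm.snapshot(n); cv2.imwrite(f"pics/{n}0.png",p); np.save(f"pics/{n}0.npy",d)
print(arm.camera_model("wrist"))
E
```

```text
clock 0.0
joint_positions [-1.196  0.412 -0.013  1.597  0.006  1.134 -0.082]
joint_vel [-0.002 -0.002 -0.001  0.     0.001  0.001 -0.   ]
joint_efforts [-0.0000e+00 -5.8795e+01  6.4200e-01 -2.9108e+01 -5.4000e-02  1.8000e-02
  0.0000e+00]
ee_pos [267.626 564.238 221.808]
eef_rot [-1.388 -0.876  0.878]
contact_force [ 0.092 -0.246  0.437]
wrist_torque [ 0.007 -0.034  0.03 ]
gripper_width 88.002
scene {'intrinsics': array([[393.35905593,   0.        , 318.44616425],
       [  0.        , 393.35905593, 200.37202687],
       [  0.        ,   0.        ,   1.        ]]), 'eye': array([-361.33129222, -456.34178622,  877.38456213]), 'orientation': array([-1.98638508,  1.22292199, -0.56455634])}
top {'intrinsics': array([[465.99315837,   0.        , 317.35061   ],
       [  0.        , 465.99315837, 201.41605437],
       [  0.        ,   0.        ,   1.        ]]), 'eye': array([ 262.52987136,   14.83244365, 1521.58092372]), 'orientation': array([-2.14653805,  2.13027945, -0.19753803])}
{'intrinsics': array([[309.70691629,   0.        , 317.42053157],
       [  0.        , 309.70691629, 202.18222735],
       [  0.        ,   0.        ,   1.        ]]), 'mount': array([[ 9.99999958e-01, -1.38706931e-04,  2.52745324e-04,
         8.57426508e-01],
       [-2.80895608e-04, -2.71275503e-01,  9.62501700e-01,
        -1.61992184e+02],
       [-6.49420421e-05, -9.62501731e-01, -2.71275530e-01,
         7.47242079e+01],
       [ 0.00000000e+00,  0.00000000e+00,  0.00000000e+00,
         1.00000000e+00]])}
```

View pics/scene0.png

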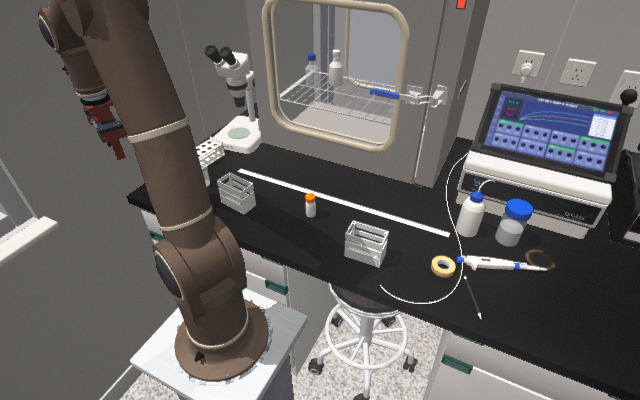

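View pics/top0.png

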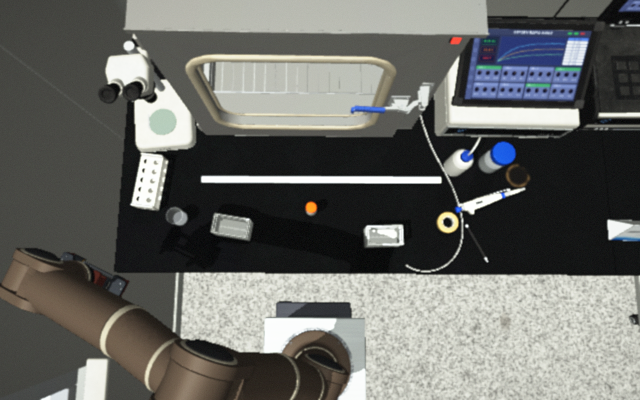

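The scene view shows the left crate at about (237,192), the right crate at (367,243), the bottle at (310,205), the tape line from (240,172) to (448,234) and the tape roll at (443,266). In the top view the crates are at (232,226) and (384,236), the tape runs along row 180 from column 201 to 441, and the beaker is at (177,215).

```bash
cat > h.py <<'E'
from cell import arm
import cv2,numpy as np
from scipy.spatial.transform import Rotation as R
def rays(n,uv):
    m=arm.camera_model(n);uv=np.atleast_2d(uv).astype(float)
    d=np.c_[uv,np.ones(len(uv))]@np.linalg.inv(m['intrinsics']).T
    return m['eye'],d@R.from_rotvec(m['orientation']).as_matrix().T
def plane(n,uv,z):
    e,d=rays(n,uv); return e+d*((z-e[2])/d[:,2])[:,None]
def cloud(n,dep):
    v,u=np.nonzero(dep>0); e,d=rays(n,np.c_[u,v]); return u,v,e+d*dep[v,u][:,None]
E
python3 - <<'E'
from h import *
for n in("top","scene"):
    dep=np.load(f"pics/{n}0.npy"); img=cv2.imread(f"pics/{n}0.png")
    u,v,P=cloud(n,dep)
    print(n)
    Z=np.zeros(dep.shape);W=np.zeros(dep.shape+(3,));W[v,u]=P
    ws=(W[...,0]>300)&(W[...,0]<800)&(abs(W[...,1])<520)
    g=cv2.cvtColor(img,cv2.COLOR_BGR2GRAY)
    # rim points
    for lo,hi,nm in((86,103,'z~95'),(12,26,'z~19'),(60,86,'60-86')):
        m=(ws&(W[...,2]>lo)&(W[...,2]<hi)).astype(np.uint8)
        k,l,st,c=cv2.connectedComponentsWithStats(cv2.dilate(m,np.ones((5,5),np.uint8)))
        for i in range(1,k):
            q=W[(l==i)&(m>0)]
            if len(q)<15: continue
            r=cv2.minAreaRect(q[:,:2].astype(np.float32))
            print(nm,np.round(c[i]),len(q),'min',q.min(0).round(),'max',q.max(0).round(),'rect',np.round(r[0],1),np.round(r[1],1),round(r[2],1))
    if n=="top":
        m=(ws&(abs(W[...,2])<10)&(g>150)).astype(np.uint8)
        k,l,st,c=cv2.connectedComponentsWithStats(m)
        for i in range(1,k):
            if st[i,4]<100: continue
            vv,uu=np.nonzero(l==i); q=plane(n,np.c_[uu,vv],0)
            r=cv2.minAreaRect(q[:,:2].astype(np.float32)); print('flat',c[i],r)
E
```

```text
top
z~95 [454. 130.] 99 min [ 730. -518.   86.] max [ 799. -394.  103.] rect [ 741.7 -443.4] [139.5  56. ] 61.8
z~95 [407. 122.] 30 min [ 766. -315.   86.] max [ 770. -269.  103.] rect [ 768.1 -291.7] [46.1  4.3] 89.5
z~95 [299. 132.] 303 min [ 730. -248.   86.] max [735. 361. 103.] rect [732.6  56.6] [  5.5 609.4] 0.0
z~95 [457. 165.] 42 min [ 613. -474.   86.] max [ 658. -427.  103.] rect [ 629.8 -444.6] [59.8 21.3] 48.6
z~95 [230. 225.] 186 min [396. 207.  86.] max [469. 322. 103.] rect [431.7 264.6] [110.7  60.3] 81.3
z~95 [385. 235.] 177 min [ 375. -268.   86.] max [ 437. -157.  102.] rect [ 406.5 -212.1] [ 60.1 110.8] 2.1
z~19 [178. 135.] 218 min [694. 409.  12.] max [799. 520.  26.] rect [747.6 465.5] [ 96.8 113.2] 5.7
z~19 [443. 132.] 37 min [ 751. -478.   12.] max [ 797. -400.   26.] rect [ 759.5 -430.2] [88.5 36.4] 59.9
z~19 [449. 169.] 30 min [ 614. -479.   12.] max [ 667. -418.   25.] rect [ 634.2 -446. ] [66.6 28.8] 43.8
z~19 [455. 216.] 375 min [ 427. -520.   12.] max [ 530. -397.   26.] rect [ 477.8 -464.5] [ 64.9 146.5] 30.8
z~19 [179. 217.] 42 min [441. 420.  12.] ma
[... 3459 characters left out ...]
 416.  60.] max [494. 454.  74.] rect [476.5 429.9] [51.  19.7] 48.4
60-86 [235. 188.] 263 min [393. 203.  60.] max [469. 320.  86.] rect [431.7 262.5] [113.4  62.5] 80.6
60-86 [463. 192.] 43 min [ 729. -441.   60.] max [ 754. -396.   86.] rect [ 741.3 -418.7] [44.8 24.4] 88.4
60-86 [310. 198.] 102 min [474.  -3.  61.] max [508.  31.  85.] rect [492.3  12.8] [34.2 32.1] 27.4
60-86 [489. 199.] 39 min [ 731. -520.   60.] max [ 752. -482.   86.] rect [ 742.5 -500.6] [21.9 37.4] 3.3
60-86 [470. 218.] 146 min [ 612. -494.   60.] max [ 645. -429.   86.] rect [ 628.  -461.4] [65.1 32.8] 88.1
60-86 [366. 239.] 386 min [ 374. -269.   60.] max [ 439. -158.   86.] rect [ 406.2 -214.2] [ 63.9 110.4] 1.3
```

```bash
cat >> h.py <<'E'
def tool():
    s=arm.read_state(); return s,R.from_rotvec(s['eef_rot'])
def goto(p,yaw_y,rows=None):
    """slide (tool units of 1=200mm) to world p and rotvec (units of 120deg) so tool x axis is at world angle yaw_y, y down"""
    s,r=tool()
    x=np.array([np.cos(yaw_y),np.sin(yaw_y),0]);y=np.array([0,0,-1.]);z=np.cross(x,y)
    t=R.from_matrix(np.c_[x,y,z])
    rv=(r.inv()*t).as_rotvec()
    d=r.inv().apply(np.array(p)-s['ee_pos'])
    print('pos',s['ee_pos'].round(1),'clock',s['clock'],'tool-frame shift/200',(d/200).round(3),'after-turn frame',(t.inv().apply(np.array(p)-s['ee_pos'])/200).round(3),'turn/120deg',(rv/np.radians(120)).round(4),'deg',np.degrees(rv).round(1))
    print('F',np.round(s['contact_force'],1),'w',s['gripper_width'].round(1) if hasattr(s['gripper_width'],'round') else s['gripper_width'])
E
python3 - <<'E'
from h import *
s,r=tool(); print(r.as_matrix().round(3))
goto([345,277,222],np.radians(81.3)); goto([345,277,222],np.radians(81.3-180))
E
```

```text
[[ 0.428 -0.001 -0.904]
 [ 0.904 -0.001  0.428]
 [-0.001 -1.    -0.   ]]
pos [267.6 564.3 221.9] clock 0.1 tool-frame shift/200 [-1.132e+00  1.000e-03 -9.650e-01] after-turn frame [-1.361 -0.    -0.6  ] turn/120deg [-1.000e-04 -1.389e-01 -7.000e-04] deg [ -0.  -16.7  -0.1]
F [-0.6  0.1 -0.6] w 87.48064584677398
pos [267.6 564.3 221.9] clock 0.1 tool-frame shift/200 [-1.132e+00  1.000e-03 -9.650e-01] after-turn frame [ 1.361 -0.     0.6  ] turn/120deg [ 1.0000e-03  1.3611e+00 -1.0000e-04] deg [ 1.000e-01  1.633e+02 -0.000e+00]
F [-0.6  0.1 -0.6] w 87.48064584677398
```

>>> servo_tool(grip=[-0.2,-0.2,-0.2,-0.2,-0.2], slide=[[0,0,0],[0,0,0],[-0.22,0,-0.1],[-0.22,0,-0.1],[-0.22,0,-0.1]], delta_rot=[[0,-0.0695,0],[0,-0.0695,0],[0,0,0],[0,0,0],[0,0,0]])

```text
clock: 0.6
ee_pos: [307.2, 423.3, 221.9]
eef_rot: [-1.277, -1.096, 1.098]
contact_force: [0.8, -0.2, 0.4]
gripper_width: 53.7
```

>>> servo_tool(grip=[-0.2,-0.2,-0.2,-0.2,-0.2], slide=[[-0.22,0,-0.1],[-0.22,0,-0.1],[-0.22,0,-0.1],[0,0,0],[0,0,0]], delta_rot=[[0,0,0],[0,0,0],[0,0,0],[0,0,0],[0,0,0]])

```text
clock: 1.1
ee_pos: [346.8, 285.0, 222.9]
eef_rot: [-1.278, -1.095, 1.094]
contact_force: [-0.8, -0.3, 0.8]
gripper_width: 52.9
```

```bash
python3 - <<'E'
from h import *
goto([345,277,80],np.radians(81.3))
p,d=arm.snapshot("wrist"); cv2.imwrite("pics/w1.png",p)
E
```

```text
pos [346.8 285.  222.9] clock 1.1 tool-frame shift/200 [-0.041  0.714  0.003] after-turn frame [-0.041  0.714  0.003] turn/120deg [ 0.0001 -0.0011  0.0003] deg [ 0.  -0.1  0. ]
F [-0.8 -0.3  0.8] w 52.94655034467791
```

View pics/w1.png

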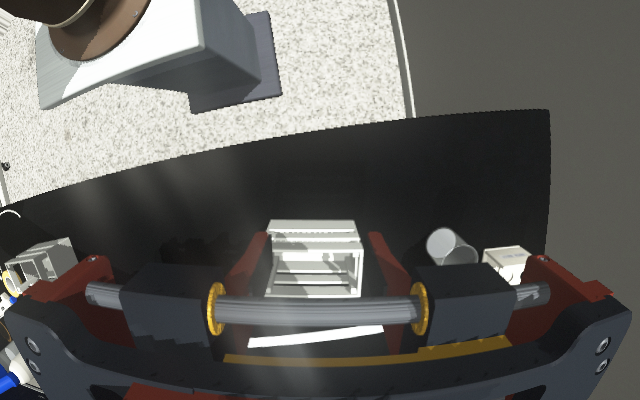

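The wrist view shows the left crate centred between the fingers at about (315,255). The beaker is clear at (450,245), so I can descend behind the crate.

>>> servo_tool(grip=[-0.2,-0.2,-0.2,-0.2,-0.2], slide=[[-0.02,0.24,0],[-0.02,0.24,0],[0,0.23,0],[0,0,-0.1],[0,0,0]], delta_rot=[[0,0,0],[0,0,0],[0,0,0],[0,0,0],[0,0,0]])

```text
clock: 1.65
ee_pos: [365.5, 275.6, 79.1]
eef_rot: [-1.277, -1.096, 1.099]
contact_force: [-0.3, -0.1, -0.0]
gripper_width: 52.6
```

>>> servo_tool(grip=[-0.2,-0.2,-0.2,-0.2,-0.2], slide=[[0,0,-0.05],[0,0,-0.05],[0,0,-0.05],[0,0,-0.05],[0,0,-0.05]], delta_rot=[[0,0,0],[0,0,0],[0,0,0],[0,0,0],[0,0,0]])

```text
clock: 2.15
ee_pos: [415.5, 267.2, 81.1]
eef_rot: [-1.277, -1.097, 1.096]
contact_force: [0.0, 0.2, 1.6]
gripper_width: 52.7
```

```bash
python3 - <<'E'
from h import *
p,d=arm.snapshot("scene"); cv2.imwrite("pics/s2.png",cv2.resize(p[120:280,150:410],None,fx=3,fy=3))
E
```

```text
(no output)
```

View pics/s2.png

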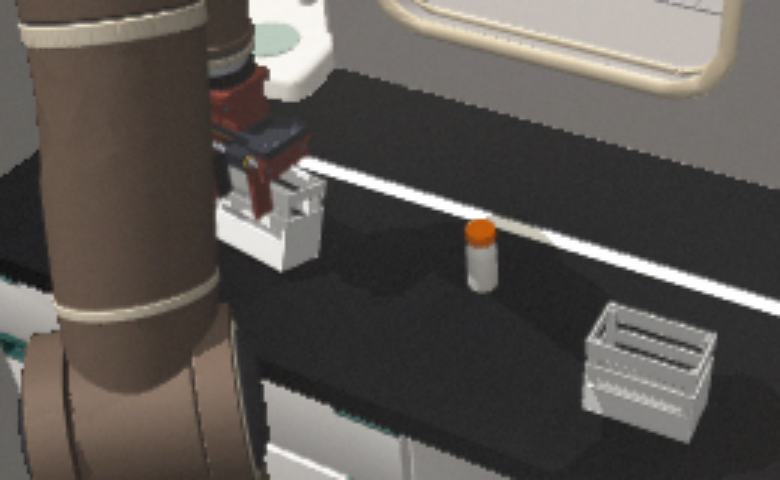

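The left crate is behind the fingers at about (270,220) in the crop and seems to be tilting. I'll keep pushing gently.

>>> servo_tool(grip=[-0.2,-0.2,-0.2,-0.2,-0.2], slide=[[0,0,-0.04],[0,0,-0.04],[0,0,-0.04],[0,0,-0.04],[0,0,0]], delta_rot=[[0,0,0],[0,0,0],[0,0,0],[0,0,0],[0,0,0]])

```text
clock: 2.7
ee_pos: [451.9, 261.7, 85.7]
eef_rot: [-1.282, -1.103, 1.088]
contact_force: [-1.6, -9.5, 43.5]
gripper_width: 52.6
```

```bash
python3 - <<'E'
from h import *
p,d=arm.snapshot("wrist"); cv2.imwrite("pics/w3.png",p)
p,d=arm.snapshot("scene"); cv2.imwrite("pics/s3.png",cv2.resize(p[120:280,150:410],None,fx=3,fy=3))
E
```

```text
(no output)
```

View pics/s3.png

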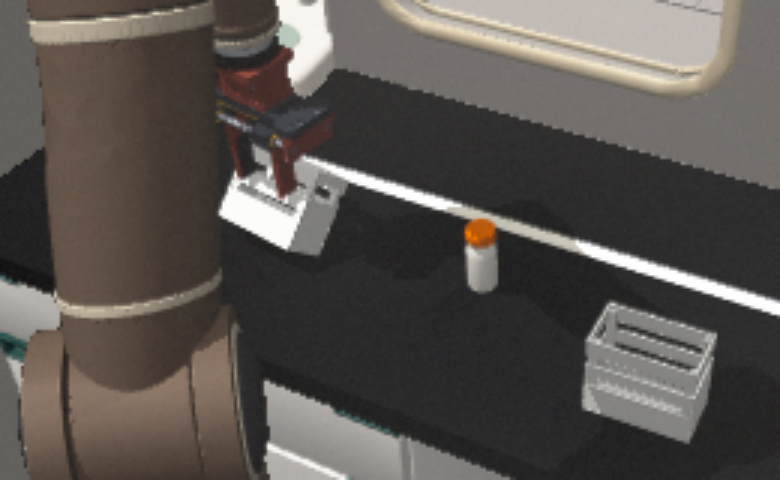

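View pics/w3.png

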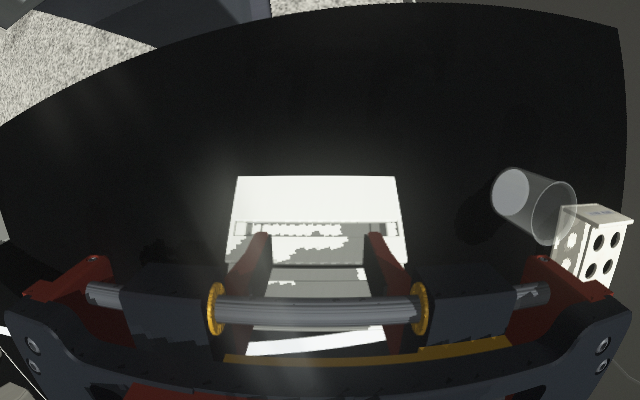

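The upward force of 43 N says the fingertips are bearing on a slat below the rim of the tilted wall. I'll raise the fingers a bit and then carry on forward.

>>> servo_tool(grip=[-0.2,-0.2], slide=[[0,-0.06,0],[0,-0.02,0]], delta_rot=[[0,0,0],[0,0,0]])

```text
clock: 3.0
ee_pos: [447.2, 262.4, 97.9]
eef_rot: [-1.278, -1.098, 1.095]
contact_force: [-0.8, 0.3, 0.4]
gripper_width: 52.9
```

>>> servo_tool(grip=[-0.2,-0.2,-0.2,-0.2], slide=[[0,0,-0.05],[0,0,-0.05],[0,0,0],[0,0,0]], delta_rot=[[0,0,0],[0,0,0],[0,0,0],[0,0,0]])

```text
clock: 3.4
ee_pos: [465.9, 258.9, 95.8]
eef_rot: [-1.277, -1.095, 1.097]
contact_force: [0.3, -0.1, 0.1]
gripper_width: 52.5
```

```bash
python3 - <<'E'
from h import *
p,d=arm.snapshot("wrist"); cv2.imwrite("pics/w4.png",p)
p,d=arm.snapshot("scene"); cv2.imwrite("pics/s4.png",cv2.resize(p[120:280,150:410],None,fx=3,fy=3))
E
```

```text
(no output)
```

View pics/s4.png

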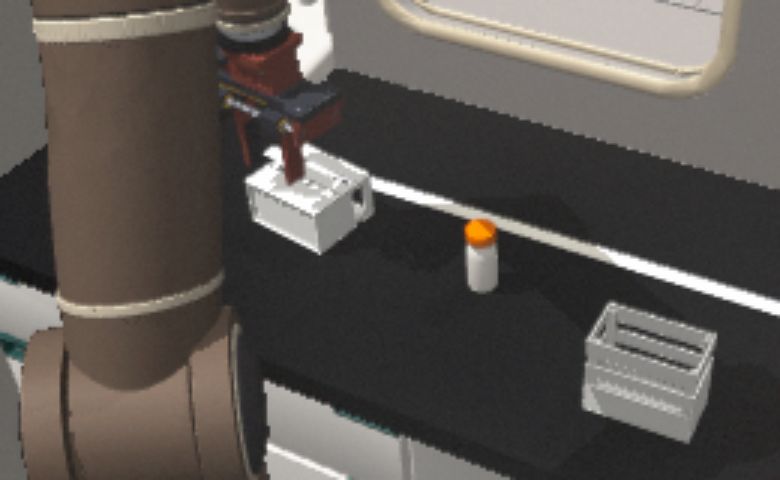

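View pics/w4.png

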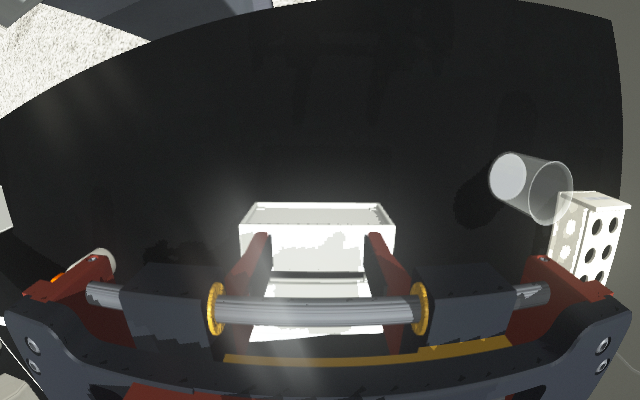

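The left crate is now on its back with a blank underside, at (285,222) in the scene crop and (318,212) in the wrist view. So the right crate should be the stamped one. I'll lift away and move across to it.

>>> servo_tool(grip=[-0.2,-0.2,-0.2,-0.2,-0.2], slide=[[0,-0.2,0],[0,-0.24,0.05],[0,-0.2,0.1],[0,0,0.2],[0,0,0.2]], delta_rot=[[0,0,0],[0,0,0],[0,0,0],[0,0.043,0],[0,0.043,0]])

```text
clock: 4.0
ee_pos: [357.2, 279.6, 225.8]
eef_rot: [-1.349, -0.96, 0.956]
contact_force: [-0.1, 0.4, -0.2]
gripper_width: 52.5
```

```bash
python3 - <<'E'
from h import *
goto([330,-214,222],np.radians(91.5))
E
```

```text
pos [357.2 279.6 225.8] clock 4.0 tool-frame shift/200 [-2.374  0.014 -0.687] after-turn frame [-2.463  0.019  0.201] turn/120deg [ 0.0008 -0.1732  0.001 ] deg [  0.1 -20.8   0.1]
F [-0.1  0.4 -0.2] w 52.538104185946345
```

>>> servo_tool(grip=[-0.2,-0.2,-0.2,-0.2,-0.2], slide=[[0,0,0],[0,0,0],[0,0,0],[-0.2,0,0.02],[-0.24,0,0.02]], delta_rot=[[0,-0.058,0],[0,-0.058,0],[0,-0.057,0],[0,0,0],[0,0,0]])

```text
clock: 4.5
ee_pos: [352.0, 191.5, 224.3]
eef_rot: [-1.192, -1.234, 1.235]
contact_force: [1.7, -1.7, 1.1]
gripper_width: 53.0
```

>>> servo_tool(grip=[-0.2,-0.2,-0.2,-0.2,-0.2], slide=[[-0.24,0,0.02],[-0.24,0,0.02],[-0.24,0,0.02],[-0.24,0,0.02],[-0.24,0,0.02]], delta_rot=[[0,0,0],[0,0,0],[0,0,0],[0,0,0],[0,0,0]])

```text
clock: 5.0
ee_pos: [339.2, -50.9, 224.7]
eef_rot: [-1.194, -1.233, 1.231]
contact_force: [1.9, -0.0, 0.0]
gripper_width: 52.7
```

>>> servo_tool(grip=[-0.2,-0.2,-0.2,-0.2,-0.2], slide=[[-0.24,0,0.02],[-0.24,0,0.02],[-0.22,0,0.02],[-0.1,0,0],[0,0,0]], delta_rot=[[0,0,0],[0,0,0],[0,0,0],[0,0,0],[0,0,0]])

```text
clock: 5.5
ee_pos: [332.4, -211.7, 224.7]
eef_rot: [-1.197, -1.228, 1.229]
contact_force: [0.5, -0.0, 1.1]
gripper_width: 52.7
```

```bash
python3 - <<'E'
from h import *
goto([335,-214,88],np.radians(91.5))
for n in("top","scene"):
    p,dep=arm.snapshot(n); cv2.imwrite(f"pics/{n}5.png",p)
    u,v,P=cloud(n,dep)
    for nm,(y0,y1,a,b) in dict(R=(-300,-120,75,105),L=(170,350,45,70)).items():
        k=(P[:,0]>350)&(P[:,0]<590)&(P[:,1]>y0)&(P[:,1]<y1)&(P[:,2]>a)&(P[:,2]<b)
        q=P[k]
        if len(q)>5: print(n,nm,len(q),cv2.minAreaRect(q[:,:2].astype(np.float32)),q.min(0).round(),q.max(0).round())
E
```

```text
pos [ 332.4 -211.7  224.7] clock 5.5 tool-frame shift/200 [-0.011  0.684 -0.013] after-turn frame [-0.012  0.684 -0.013] turn/120deg [ 0.0001  0.     -0.0003] deg [ 0.  0. -0.]
F [ 0.5 -0.   1.1] w 52.70426590221934
top R 104 ((413.0970153808594, -212.14981079101562), (46.73028564453125, 111.36421203613281), 3.6561501026153564) [ 386. -266.   76.] [ 437. -157.  101.]
top L 867 ((510.81610107421875, 251.7740478515625), (110.90208435058594, 96.28106689453125), 80.88312530517578) [456. 191.  45.] [565. 314.  70.]
scene R 500 ((406.57275390625, -214.1337890625), (63.767459869384766, 110.25369262695312), 1.1125634908676147) [ 374. -270.   75.] [ 439. -159.   99.]
scene L 560 ((511.2867736816406, 248.970947265625), (114.21405029296875, 99.46367645263672), 80.46717071533203) [455. 187.  45.] [563. 311.  65.]
```

View pics/scene5.png

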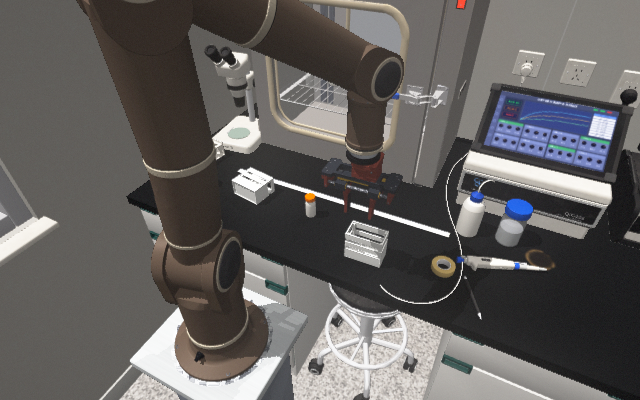

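The left crate now lies on its back, centred at about (511,251) with its top at z≈60, well on my side of the line. The right crate stands at (367,243) in the image. I'll descend behind it.

>>> servo_tool(grip=[-0.2,-0.2,-0.2,-0.2,-0.2], slide=[[0,0.24,0],[0,0.24,0],[0,0.2,0],[0,0,-0.05],[0,0,0]], delta_rot=[[0,0,0],[0,0,0],[0,0,0],[0,0,0],[0,0,0]])

```text
clock: 6.1
ee_pos: [344.2, -208.4, 89.1]
eef_rot: [-1.193, -1.232, 1.233]
contact_force: [-0.5, -0.6, -0.0]
gripper_width: 52.6
```

>>> servo_tool(grip=[-0.2,-0.2,-0.2,-0.2,-0.2], slide=[[0,0,-0.08],[0,0,-0.06],[0,0,-0.05],[0,-0.01,-0.05],[0,-0.02,-0.05]], delta_rot=[[0,0,0],[0,0,0],[0,0,0],[0,0,0],[0,0,0]])

```text
clock: 6.6
ee_pos: [401.9, -207.4, 95.1]
eef_rot: [-1.195, -1.232, 1.232]
contact_force: [-0.9, 0.5, -0.0]
gripper_width: 52.6
```

>>> servo_tool(grip=[-0.2,-0.2,-0.2,-0.2,-0.2], slide=[[0,-0.02,-0.05],[0,-0.01,-0.05],[0,0,-0.05],[0,0,0],[0,0,0]], delta_rot=[[0,0,0],[0,0,0],[0,0,0],[0,0,0],[0,0,0]])

```text
clock: 7.1
ee_pos: [430.5, -206.6, 100.4]
eef_rot: [-1.194, -1.231, 1.232]
contact_force: [-0.6, -1.4, -0.4]
gripper_width: 52.8
```

```bash
python3 - <<'E'
from h import *
p,d=arm.snapshot("wrist"); cv2.imwrite("pics/w6.png",p)
E
```

```text
(no output)
```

View pics/w6.png

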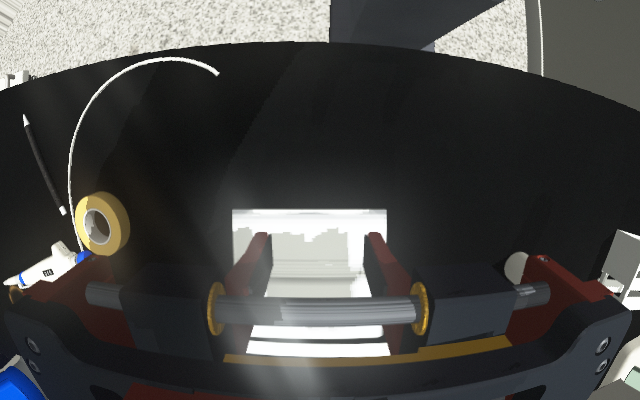

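The right crate, at (310,240), is tilted but has not fallen and its underside isn't visible yet. I'll push a little more.

>>> servo_tool(grip=[-0.2,-0.2,-0.2,-0.2], slide=[[0,0,-0.05],[0,0,-0.05],[0,0,0],[0,0,0]], delta_rot=[[0,0,0],[0,0,0],[0,0,0],[0,0,0]])

```text
clock: 7.55
ee_pos: [450.9, -206.0, 100.5]
eef_rot: [-1.194, -1.232, 1.232]
contact_force: [-0.1, -0.2, 0.0]
gripper_width: 52.7
```

```bash
python3 - <<'E'
from h import *
p,d=arm.snapshot("wrist"); cv2.imwrite("pics/w7.png",p)
p,d=arm.snapshot("scene"); cv2.imwrite("pics/s7.png",cv2.resize(p[140:300,220:480],None,fx=3,fy=3))
E
```

```text
(no output)
```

View pics/w7.png

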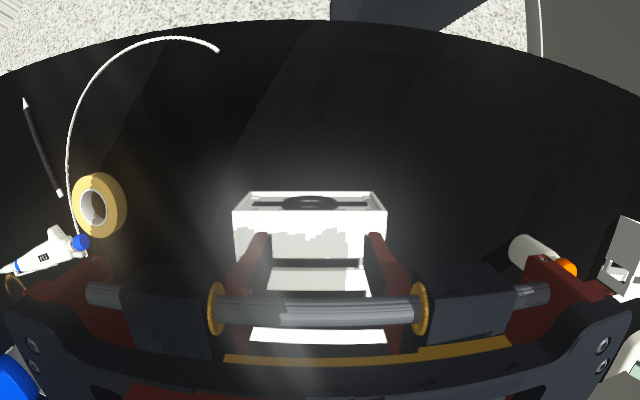

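View pics/s7.png

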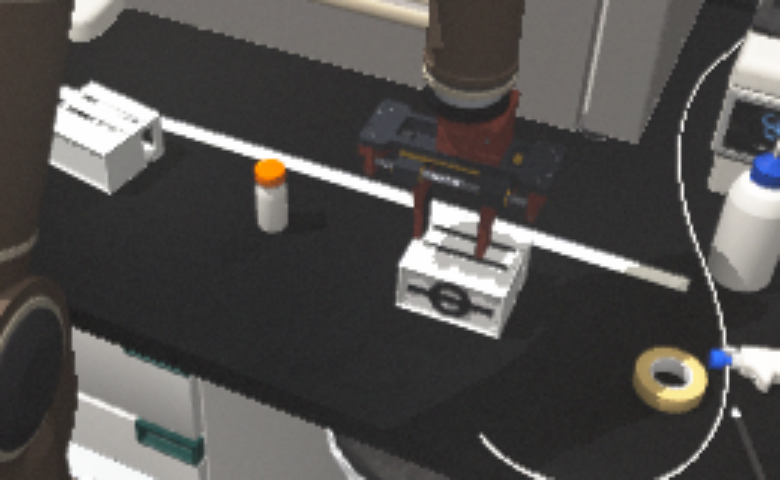

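The right crate is on its back, and the ring with its bar shows at (450,297) in the crop, so this is the stamped one. I'll retreat behind it and measure it.

>>> servo_tool(grip=[-0.2,-0.2,-0.2,-0.2,-0.2], slide=[[0,-0.05,0],[0,0,0.15],[0,0,0.2],[0,0,0],[0,0,0]], delta_rot=[[0,0,0],[0,0,0],[0,0,0],[0,0,0],[0,0,0]])

```text
clock: 8.15
ee_pos: [380.8, -208.1, 111.5]
eef_rot: [-1.196, -1.232, 1.23]
contact_force: [0.9, 0.8, 0.3]
gripper_width: 52.8
```

```bash
cat > meas.py <<'E'
from h import *
import sys
s,r=tool(); print(s['clock'],s['ee_pos'].round(1),np.round(s['contact_force'],1))
for n in("top","scene"):
    p,dep=arm.snapshot(n); cv2.imwrite(f"pics/{n}{sys.argv[1]}.png",p)
    u,v,P=cloud(n,dep)
    for nm,(y0,y1) in dict(R=(-300,-120),L=(170,350)).items():
        k=(P[:,0]>420)&(P[:,0]<720)&(P[:,1]>y0)&(P[:,1]<y1)&(P[:,2]>52)&(P[:,2]<68)
        q=P[k]
        if len(q)>5:
            c=cv2.minAreaRect(q[:,:2].astype(np.float32)); print(n,nm,len(q),np.round(c[0],1),np.round(c[1],1),round(c[2],1),'zmed',np.median(q[:,2]).round(1)); print('   corners',cv2.boxPoints(c).round().tolist())
E
python3 meas.py 8
```

```text
8.15 [ 380.8 -208.1  111.5] [0.9 0.8 0.3]
top R 655 [ 487.7 -209.3] [ 94.6 109.3] 1.5 zmed 59.8
   corners [[439.0, -156.0], [442.0, -265.0], [536.0, -263.0], [534.0, -153.0]]
top L 844 [510.3 252.1] [111.   95.6] 81.2 zmed 60.2
   corners [[455.0, 204.0], [549.0, 190.0], [566.0, 300.0], [472.0, 314.0]]
scene R 491 [ 486.9 -212.1] [ 96.4 109.5] 1.7 zmed 60.0
   corners [[437.0, -159.0], [440.0, -268.0], [537.0, -265.0], [534.0, -156.0]]
scene L 495 [510.7 249.5] [113.3  98.9] 82.1 zmed 59.7
   corners [[454.0, 200.0], [552.0, 187.0], [567.0, 299.0], [470.0, 312.0]]
```

Both views agree. The stamped crate's feet are at x≈440 with a yaw of 1.6° and its top at z 60. The line middle there is at x≈601, so it needs about 170 mm of push. I'll check the chamber face, then descend.

>>> servo_tool(grip=[-0.2,-0.2,-0.2,-0.2,-0.2], slide=[[-0.02,0.2,0],[0,0.22,0],[0,0,-0.1],[0,0,-0.06],[0,0,0]], delta_rot=[[0,0,0],[0,0,0],[0,0,0],[0,0,0],[0,0,0]])

```text
clock: 8.75
ee_pos: [415.6, -211.4, 26.9]
eef_rot: [-1.196, -1.234, 1.233]
contact_force: [-0.0, -0.1, 0.0]
gripper_width: 52.5
```

```bash
python3 - <<'E'
from h import *
s,r=tool(); print(s['ee_pos'],s['contact_force'])
for n in("top","scene"):
    dep=np.load(f"pics/{n}0.npy"); u,v,P=cloud(n,dep)
    for a,b in((8,20),(20,40),(40,60),(60,90)):
        q=P[(P[:,0]>620)&(P[:,0]<900)&(P[:,1]>-290)&(P[:,1]<-130)&(P[:,2]>a)&(P[:,2]<b)]
        print(n,a,len(q),q[:,0].min().round() if len(q) else '')
E
```

```text
[ 415.62436823 -211.40482824   26.88362577] [-0.02016567 -0.05683217  0.00160888]
top 8 20 628.0
top 20 2 768.0
top 40 300 733.0
top 60 153 730.0
scene 8 7 798.0
scene 20 11 768.0
scene 40 106 732.0
scene 60 340 727.0
```

>>> servo_tool(grip=[-0.2,-0.2,-0.2,-0.2,-0.2], slide=[[0,0,-0.05],[0,0,-0.07],[0,0,-0.08],[0,0,-0.08],[0,0,-0.08]], delta_rot=[[0,0,0],[0,0,0],[0,0,0],[0,0,0],[0,0,0]])

```text
clock: 9.25
ee_pos: [485.2, -208.8, 27.2]
eef_rot: [-1.194, -1.231, 1.232]
contact_force: [-5.8, -0.7, 4.6]
gripper_width: 52.7
```

>>> servo_tool(grip=[-0.2,-0.2,-0.2,-0.2,-0.2], slide=[[0,0,-0.08],[0,0,-0.08],[0,0,-0.08],[0,0,-0.06],[0,0,0]], delta_rot=[[0,0,0],[0,0,0],[0,0,0],[0,0,0],[0,0,0]])

```text
clock: 9.75
ee_pos: [547.1, -206.7, 27.0]
eef_rot: [-1.196, -1.234, 1.232]
contact_force: [0.3, 1.2, -0.1]
gripper_width: 52.6
```

```bash
python3 meas.py 9
```

```text
9.75 [ 547.1 -206.7   27. ] [ 0.3  1.2 -0.1]
top R 143 [ 625. -172.] [43.1 57.3] 89.7 zmed 59.6
   corners [[596.0, -193.0], [653.0, -194.0], [654.0, -151.0], [596.0, -150.0]]
top L 847 [510.9 252.4] [112.3  96.4] 81.2 zmed 60.1
   corners [[455.0, 204.0], [550.0, 190.0], [567.0, 301.0], [472.0, 315.0]]
scene R 242 [ 574.9 -208.5] [ 86. 110.] 3.3 zmed 60.0
   corners [[529.0, -156.0], [535.0, -266.0], [621.0, -261.0], [615.0, -151.0]]
scene L 286 [508.6 237.3] [92.5 97.6] 83.2 zmed 59.7
   corners [[455.0, 197.0], [552.0, 186.0], [563.0, 277.0], [466.0, 289.0]]
```

View pics/scene9.png

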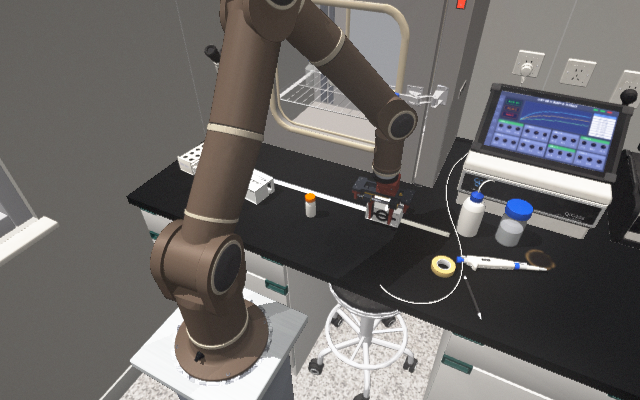

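The stamped crate is ahead of the fingers at (383,212) in the image. Its far end is at x≈654, so the feet are at about 559. It needs about 54 mm more.

>>> servo_tool(grip=[-0.2,-0.2,-0.2,-0.2,-0.2], slide=[[0,0,-0.05],[0,0,-0.06],[0,0,-0.06],[0,0,-0.06],[0,0,-0.04]], delta_rot=[[0,0,0],[0,0,0],[0,0,0],[0,0,0],[0,0,0]])

```text
clock: 10.35
ee_pos: [600.1, -205.2, 26.5]
eef_rot: [-1.194, -1.232, 1.232]
contact_force: [-5.4, 0.4, 3.7]
gripper_width: 52.6
```

>>> servo_tool(grip=[-0.2,-0.2,-0.2,-0.2], slide=[[0,0,0],[0,0,0.1],[0,0,0.2],[0,-0.1,0.2]], delta_rot=[[0,0,0],[0,0,0],[0,0,0],[0,0,0]])

```text
clock: 10.75
ee_pos: [496.9, -207.9, 45.0]
eef_rot: [-1.192, -1.231, 1.233]
contact_force: [-0.3, 0.9, -0.1]
gripper_width: 52.9
```

>>> servo_tool(grip=[-0.2,-0.2,-0.2,-0.2,-0.2], slide=[[0,-0.2,0.1],[0,-0.24,0.1],[0,-0.24,0.15],[0,-0.2,0.15],[0,0,0.15]], delta_rot=[[0,0,0],[0,0,0],[0,0,0],[0,0,0],[0,0,0]])

```text
clock: 11.25
ee_pos: [374.6, -214.1, 219.2]
eef_rot: [-1.202, -1.237, 1.228]
contact_force: [0.3, 0.2, -0.0]
gripper_width: 52.9
```

```bash
python3 meas.py 10
```

```text
11.25 [ 374.6 -214.1  219.2] [ 0.3  0.2 -0. ]
top R 807 [ 659.1 -204.1] [ 95.9 111. ] 1.5 zmed 59.9
   corners [[610.0, -150.0], [613.0, -261.0], [708.0, -258.0], [706.0, -147.0]]
top L 850 [510.4 251.9] [110.8  95.4] 80.7 zmed 60.1
   corners [[454.0, 205.0], [549.0, 190.0], [566.0, 299.0], [472.0, 314.0]]
scene R 288 [ 660.1 -206.7] [ 99.7 109.1] 1.0 zmed 59.9
   corners [[609.0, -153.0], [611.0, -262.0], [711.0, -260.0], [709.0, -151.0]]
scene L 500 [510.5 250.6] [116.1  99.6] 82.0 zmed 59.5
   corners [[453.0, 200.0], [552.0, 186.0], [568.0, 301.0], [469.0, 315.0]]
```

View pics/scene10.png

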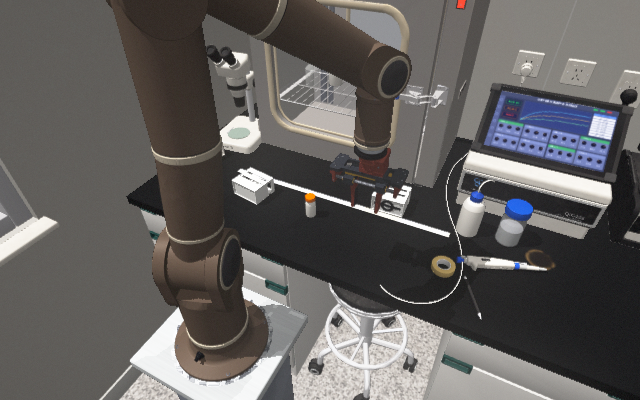

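View pics/top10.png

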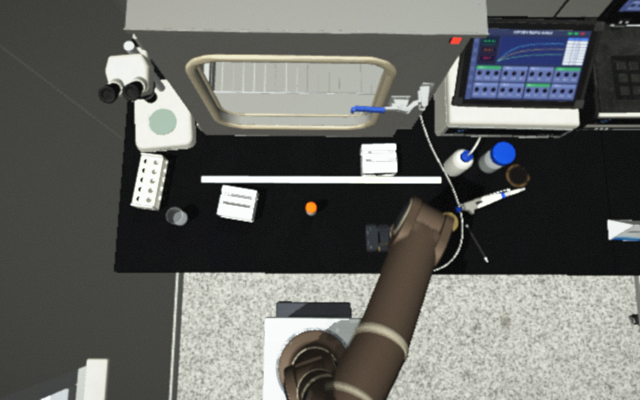

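Two views put the stamped crate's feet at x≈610–613 against a line middle of 600.5–601.5. The plain crate is unmoved at (510,251) and the bottle and beaker are in place. As a direct check, I'll see whether the tape's middle is visible in front of the crate.

```bash
python3 - <<'E'
from h import *
m=arm.camera_model("top");Rt=R.from_rotvec(m['orientation']).as_matrix()
p=cv2.imread("pics/top10.png")
c=p[130:200,340:450]; cv2.imwrite("pics/z10.png",cv2.resize(c,None,fx=7,fy=7,interpolation=cv2.INTER_NEAREST))
uv,_=cv2.projectPoints(np.array([[601,-205.,0],[611,-205,0],[591,-205,0],[613,-205,0]]),cv2.Rodrigues(Rt.T)[0],-Rt.T@m['eye'],m['intrinsics'],None)
print(uv.reshape(-1,2).round(1)); print(p[168:188,378].tolist())
u,v,P=cloud("top",arm.snapshot("top")[1])
for nm,x,y,a,b in(("bottle",493,16,69,90),("beaker",465,443,60,76)):
    q=P[(abs(P[:,0]-x)<50)&(abs(P[:,1]-y)<50)&(P[:,2]>a)&(P[:,2]<b)]; print(nm,cv2.minAreaRect(q[:,:2].astype(np.float32)))
E
```

```text
[[377.2 179.5]
 [377.2 176.6]
 [377.3 182.4]
 [377.2 176. ]]
[[253, 253, 252], [253, 253, 252], [254, 254, 253], [255, 254, 253], [223, 226, 220], [94, 96, 93], [66, 70, 68], [124, 132, 127], [185, 201, 195], [248, 254, 253], [250, 254, 253], [249, 253, 252], [250, 253, 252], [252, 255, 254], [248, 255, 253], [134, 150, 143], [21, 23, 21], [14, 16, 14], [22, 21, 19], [18, 20, 17]]
bottle ((492.8714904785156, 16.08308219909668), (31.125328063964844, 32.567317962646484), 49.24147415161133)
beaker ((464.8075256347656, 443.9184875488281), (52.37336730957031, 49.622581481933594), 31.828229904174805)
```

View pics/z10.png

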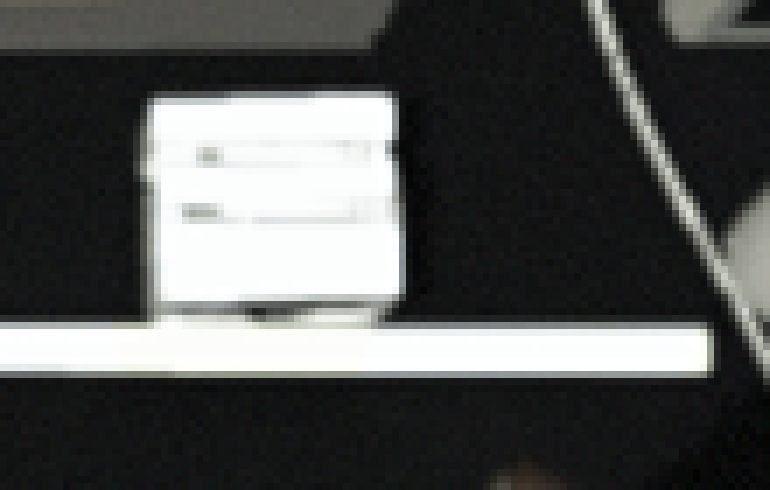

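The tape is visible at full width in front of the crate, with the crate's foot at the tape's far edge (crop row ~322). The gripper is clear of everything, so I'm handing in.

```bash
python3 - <<'E'
from cell import arm
print(arm.read_state()['contact_force']); print(arm.job_done())
E
```

```text
[-0.9073363  -0.18152341  0.06721151]
the job is handed in; nothing more can be done
None
```

I tipped both crates onto their backs. The right one carried the stamp, so I pushed it over the line with two part-open fingers, and the left (plain) crate stayed on the robot's side. I handed the job in at about 11 s; it reports no verdict.

**Last checks:**
- **Stamped crate:** its feet are at x ≈ 610–613 mm, about 10 mm beyond the tape's middle (≈ 601 mm). The far end is at about 708 mm and the chamber at about 730 mm. The two views agree to about 2–3 mm. The tape shows at full width in front of the crate.
- **Plain crate:** its centre is at about (510, 251) mm, roughly 90 mm on the robot's side of the line. Both crates' tops are at z ≈ 60 mm, which fits lying on their backs.
- **Bottle and beaker:** both within 1 mm of where they started. I did not measure the tape roll again; nothing went near it.
- **Gripper:** clear of everything, with no contact force.

**One problem on the way:** while tipping the first crate, the fingertips bore on a slat below the rim and the wrist force reached 43 N upward (limit 120 N). I raised the fingers and carried on. For the second crate I pushed higher, and its readings stayed under 2 N while tipping.

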